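# Slide the coin changer home into its docking frame

### The arm

A 6-joint arm with a two-finger parallel gripper is mounted at the origin on the work surface. World frame = base frame: x ahead of the robot, y to its left, z up, the work surface at z = 0. Lengths are in m, angles in rad, forces in N, time in s.
With the tool pointing down it reaches from about 0.35 to 0.875 m from the base axis. Payload 4.2 kg.
Tool frame: the origin (TCP) lies at the very end of the fingers, on their centre line; the grasp point (between the pads) lies 19 mm behind it (r.hold_point_z is the distance from the TCP to the grasp point, in m); z points along the fingers, y is the direction in which the jaws open and shut (so a half turn about z gives the same grasp; the last joint's range is limited). The gripper opens to 87 mm and grips with 3 to 60 N. Pads are 19 mm wide; open, the fingers measure 117 mm over their backs; the gripper's body (75 mm by 190 mm) begins 51 mm behind the grasp point.
Start: joints at [-0.845, 0.385, 0.008, 0, -1.194, -0.259], TCP at [0.281, -0.558, 0.223] pointing down, gripper open.
Joint ranges: [-3.14, 3.14], [-1.21, 2.06], [-1.07, 1.41], [-3.16, 2.05], [-2.99, -0.16], [-3.1, 3.1]. Speed limits (rad/s): [2.79, 2.79, 3.14, 3.14, 3.14, 3.14].

### API

Orientations are given as a unit quaternion [x, y, z, w].
In Python, from workcell import r, imaging, finish_job gives the robot as it stands.
- The arm moves only by the tool move_arm, never from a script. Its argument "moves" is a list of rows, each a list of 3 entries, a list of its own where there are three numbers: the shift along the tool's x, y, z each as a share of 75 cm, from -1 to 1, then the turn about the tool's z as a share of 360 degrees, from -1 to 1, then the finger opening in mm, from 0 to 87. A call has 1 to 20 rows; each row is the pose to reach, as a shift and turn from the pose commanded when the call began, along the tool's axes at that moment, turning the shorter way round; what a row does not reach only later rows make up. A row lasts 1/8 s, in which the tool goes at most 62.5 mm and 10.7 degrees, less where a joint would pass 70% of its speed; a pose out of reach is approached as far as the arm can. A call with a number of a shift or a turn outside -1 to 1 is refused whole. A call with a gripper value outside its range is refused whole. The fingers move at their own pace and stop on an object; "force" is the grip in N (left out, the last holds). Time passes only in rows, so rows that repeat a pose let the fingers close. It gives the time, the measured TCP pose, the force and the opening at its end, in the units of the state.
- r.observe(): the state, without advancing time (a new reading comes with each control period).
- imaging.get_image(name): name is "scene" or "side" or "wrist"; returns the picture (480x640x3 uint8, red, green, blue); there is no depth.
- imaging.get_calibration(name): a dict with "mtx" (3x3 intrinsics, pixels), "world_to_cam" (4x4, takes a point from world to camera coordinates). Camera axes: x right, y down, z forward; pixel columns grow to the right and rows downward; lengths in m; the calibration is good to about 2 mm. A picture is of the moment at which its call begins: read the wrist's pose just before it. get_calibration takes no time and is no camera call; for the wrist camera it gives the pose at the moment of the call.
- finish_job(): hands the job in, once; it reports no verdict.
The state is a dict: "time": time; "q": joint angles; "joint_vel": joint speeds; "joint_efforts": joint torques, N m; "position": TCP position; "tool_rot": TCP orientation; "force": force on the tool from outside, world axes, zero at the start; "ft_torque": the same for the moment, N m; "grip_width": finger opening in m.
Only numpy, scipy, OpenCV 4.12 (cv2) and the standard library are available. Lean on these libraries where they do the work, as an engineer would, in place of code of your own. Each camera call takes 0.05 s, during which the arm holds its last target. There are 200 camera calls.

### The job

Slide the heavy coin changer across the ticket counter, pushing it only low down on the coin tray at its foot, into the low metal docking frame until its back sits fully home and square against the frame's back stop. It is top-heavy: it must slide without tipping, and must not be lifted or pushed on its tall housing. Leave the ink bottle, stamp and mug where they are, and finish clear of everything.

Things in the scene. Friction and masses are not known exactly. Their poses are not given: they have to be found in the camera images.
- changer: Loose grey coin changer, 1.2 to 1.8 kg; sliding takes 5 to 13 N. Origin: centre of its underside; x to its back, y to its left, z up. Its foot is a solid block 130 deep (x -65 to +65), 150 wide, 40 mm high. Starts before the dock's mouth, 135 to 165 mm short of home, up to 20 mm off axis and 0.2 rad askew. Centre of mass 20 mm behind the origin, 100 mm up: a high push tips it over its back edge.
- tray_face (a point): Where to push: centre of the flat upright front face of the changer's coin tray (the front 50 mm of the foot), 65 mm before the changer's origin and 20 mm above the counter; axes as the changer's. The face is 150 mm wide and 40 mm high; above the tray is free space back to the housing, 50 mm behind this face.
- housing: The tall housing of the changer, rigidly part of it (same origin and axes as the changer): 80 mm deep (x -15 to +65 mm), 150 mm wide, from 40 to 210 mm above the counter, with display and coin windows in front. Not to be pushed or touched.
- dock: Fixed low aluminium frame, a U seen from above, open to its -x. Its origin on the counter is where the changer's origin lies when home, axes along the changer's. Back stop: inner face at x = 65 mm, 30 mm high. Side rails 16 mm high, inner faces at y = +-85 mm (10 mm play each side of the changer), from x = -30 to 65 mm; flared lead-ins widen the mouth to +-96 mm at x = -55 mm.
- ink: Bystander: red bottle of stamp ink, 40 mm across, 95 mm high, origin at its underside; stands beside the dock.
- stamp: Bystander: dark wooden hand stamp, 42 mm across at its foot, 78 mm high, origin at its underside; stands beside the dock.
- mug: Bystander: white mug, 76 mm across, 90 mm high, handle on its y side, origin at its underside; stands to one side of the way.

How it is judged:
On the way:
1. the changer, upright on the counter, is pushed by the fingers into the mouth of the dock (x of changer in the frame of dock above -0.07 m and contact force between the fingers and changer above 0.5 N and angle between changer's own z axis and vertical below 0.1 rad), for 0.05 s.
At the end, for the whole second after the job is handed in: The changer stands upright and at rest on the counter within 6 mm of fully home against the dock's back stop, within 14 mm of its axis and within 0.06 rad of square to it; ink bottle, stamp and mug are within 20 mm of where they stood (x of changer in the frame of dock between -0.006 and 0.006 m and y of changer in the frame of dock between -0.014 and 0.014 m and angle between the x axis of changer and the x axis of dock, either way round below 0.06 rad and angle between changer's own z axis and vertical below 0.04 rad and height (world z) of changer below 0.006 m and linear speed of changer below 0.01 m/s and distance of each of ink, stamp, mug from where it was at the start of the episode below 0.02 m); the robot touches nothing.
It fails at once if the changer tips by more than 0.12 rad (angle between changer's own z axis and vertical above 0.12 rad).
It fails at once if the changer is lifted more than 12 mm (height (world z) of changer above 0.012 m).
It fails at once if the tall housing is pushed (more than 2 N) (contact force between any of the fingers, the arm and housing above 2 N).
It fails at once if the ink bottle, stamp or mug is moved more than 20 mm (distance of any of ink, stamp, mug from where it was at the start of the episode above 0.02 m).
It also fails if it takes over 54 s, if anything falls off the work surface, if the arm or the gripper's body presses on something with over 40 N, if the wrist force passes 120 N, or if a joint passes its speed limit or range.

## Working session

There is one attempt and no reset: what is moved stays moved. The work goes in short steps, Python scripts to look and compute and a tool call to move; the robot and the scene stay as the last step left them, time stands still between calls to the robot, and variables do not carry over. Pictures are saved under pics/ and viewed, about 8 in all and at most 12, crops included, and the job is handed in when it is done.

Besides the shell and the picture viewer there is one more tool, called after "Call:" by a JSON object that holds its "op" and its "data". move_arm: Moves the arm, as the interface text tells. Shift numbers are shares of 75 cm and turn numbers shares of 360 degrees, none past 1 either way. Its arguments: {"type":"object","properties":{"moves":{"type":"array","items":{"type":"array"}},"force":{"type":"number"}},"required":["moves"]}

```bash
mkdir -p pics
cat > h.py <<'E'
from workcell import r, imaging, finish_job
import numpy as np, cv2
def snap(n,f):
    im=imaging.get_image(n); cv2.imwrite('pics/'+f,im[:,:,::-1]); return im
def ray(n,uv,z):
    c=imaging.get_calibration(n);K=np.array(c['mtx']);T=np.array(c['world_to_cam'])
    R=T[:3,:3];o=-R.T@T[:3,3];d=R.T@np.linalg.inv(K)@np.array([uv[0],uv[1],1.])
    return o+d*(z-o[2])/d[2]
def proj(n,P):
    c=imaging.get_calibration(n);K=np.array(c['mtx']);T=np.array(c['world_to_cam'])
    p=np.atleast_2d(P)@T[:3,:3].T+T[:3,3];p=p@K.T;return p[:,:2]/p[:,2:]
E
python3 - <<'E'
from h import *
snap('scene','s1.png');snap('side','d1.png')
for n in('scene','side'):
    T=np.array(imaging.get_calibration(n)['world_to_cam']);print(n,(-T[:3,:3].T@T[:3,3]).round(3),T[2,:3].round(2))
s=r.observe();print(s['position'],s['tool_rot'],s['time'],s['force'])
E
```

```text
scene [ 0.367 -0.146  0.813] [ 0.26  0.28 -0.92]
side [0.466 0.66  0.686] [ 0.16 -0.66 -0.73]
[ 0.28104383 -0.55765771  0.22157607] [-2.31220474e-01  9.72900897e-01  9.24629205e-04 -2.86055294e-04] 0.1 [ 0.30921452  0.41174584 -0.33416507]
```

View pics/s1.png

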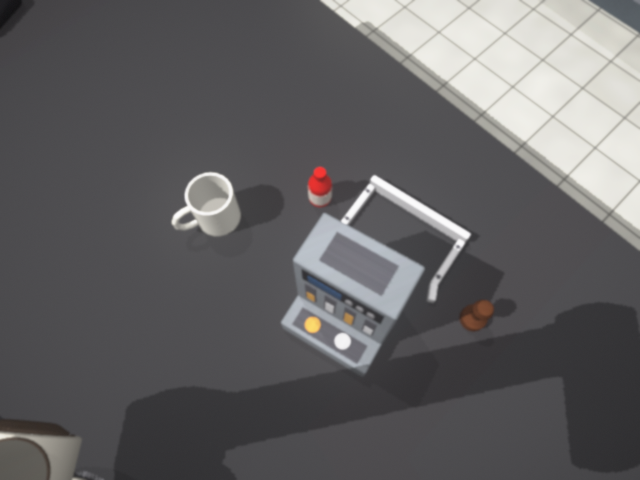

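View pics/d1.png

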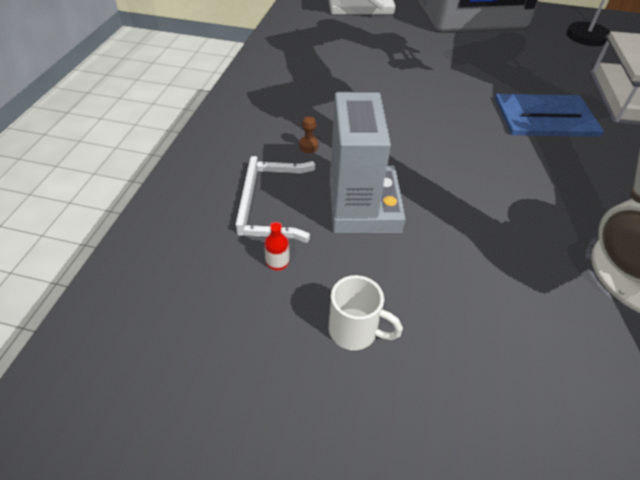

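Scene view: changer with its tray at about (330,335), dock behind it with back stop from (373,182) to (467,237), ink (320,187), stamp (477,315), mug (212,205). I'll view enlarged crops next.

Run:
```python
import cv2
a=cv2.imread('pics/s1.png')[165:385,270:500];cv2.imwrite('pics/s1c.png',cv2.resize(a,None,fx=2.7,fy=2.7,interpolation=cv2.INTER_CUBIC))
a=cv2.imread('pics/d1.png')[80:280,220:420];cv2.imwrite('pics/d1c.png',cv2.resize(a,None,fx=3,fy=3,interpolation=cv2.INTER_CUBIC))
```

```text
(no output)
```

View pics/s1c.png

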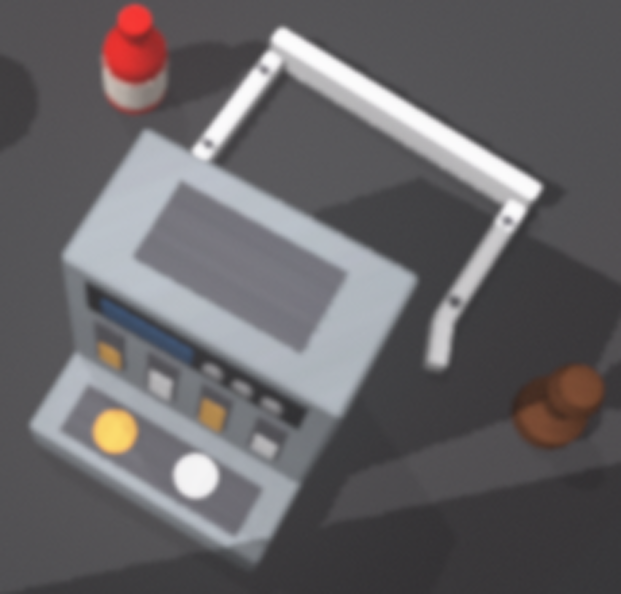

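View pics/d1c.png

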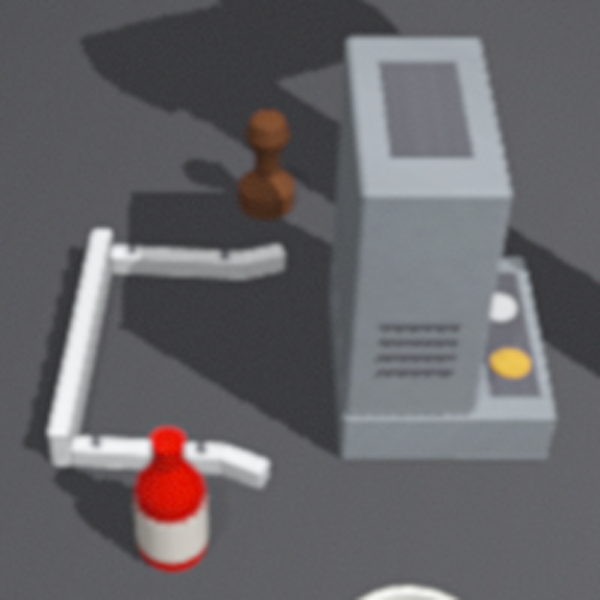

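```bash
cat > fit.py <<'E'
from h import *
from scipy.optimize import least_squares
S=lambda u,v:('scene',(270+u/2.7,165+v/2.7)); D=lambda u,v:('side',(220+u/3,80+v/3))
def fit(rows,x0):
    P=[(ray(n,uv,z)[:2],x,y) for (n,uv),z,x,y in rows]
    def f(p):
        c,s=np.cos(p[2]),np.sin(p[2]);o=[]
        for w,x,y in P:
            d=w-p[:2];l=(c*d[0]+s*d[1],-s*d[0]+c*d[1])
            o+=[l[0]-x if x is not None else 0, l[1]-y if y is not None else 0]
        return o
    q=least_squares(f,x0,loss='soft_l1',f_scale=.004);print((np.array(f(q.x)).reshape(-1,2)*1e3).round(1).tolist());return q.x
E
cat > m1.py <<'E'
from fit import *
ch=fit([(S(63,255),.21,-.015,.075),(S(147,129),.21,.065,.075),(S(417,277),.21,.065,-.075),(S(342,415),.21,-.015,-.075),
 (S(30,427),.04,-.065,.075),(S(260,553),.04,-.065,-.075),
 (D(347,38),.21,.065,-.075),(D(480,38),.21,-.015,-.075),(D(510,195),.21,-.015,.075),(D(362,197),.21,.065,.075),
 (D(555,415),.04,-.065,.075),(D(342,416),.04,.065,.075),(D(343,457),0,.065,.075),(D(550,457),0,-.065,.075),(D(521,258),.04,-.065,-.075)],[.5,-.05,.8])
dk=fit([(S(290,58),.03,.065,None),(S(515,196),.03,.065,None),(D(110,240),.03,.065,None),(D(76,425),.03,.065,None),
 (S(283,70),.016,None,.085),(S(217,158),.016,None,.085),(S(503,212),.016,None,-.085),(S(437,315),.016,None,-.085),
 (D(90,440),.016,None,.085),(D(135,442),.016,None,.085),(D(130,270),.0,None,-.085),(D(230,275),.0,None,-.085)],[.6,0,.8])
print('changer',ch,'dock',dk)
def loc(a,b):
    c,s=np.cos(b[2]),np.sin(b[2]);d=a[:2]-b[:2];return c*d[0]+s*d[1],-s*d[0]+c*d[1],a[2]-b[2]
print('rel',loc(ch,dk))
for n,uv in(('ink',(320,205)),('stamp',(474,325)),('mug',(217,226))):
    w=ray('scene',uv,0);print(n,w,loc(np.r_[w[:2],0],dk)[:2])
E
python3 m1.py
```

```text
[[2.0, -3.0], [-1.9, -4.1], [-3.4, -0.5], [1.0, -0.2], [0.5, -3.1], [5.9, 0.3], [-2.1, 4.7], [-0.5, 4.7], [2.4, 2.5], [-0.4, 3.7], [1.1, -0.4], [0.6, -1.0], [-2.3, -3.5], [-2.4, -1.9], [0.8, 3.9]]
[[0.2, 0.0], [-1.5, 0.0], [0.8, 0.0], [0.4, 0.0], [0.0, -3.8], [0.0, -3.0], [0.0, -0.4], [0.0, -0.2], [0.0, 6.8], [0.0, 6.7], [0.0, -0.9], [0.0, -0.3]]
changer [ 0.52122665 -0.03496838  0.27829669] dock [ 0.67472407 -0.00913094  0.20329435]
rel (np.float64(-0.15555290972723934), np.float64(0.0056852969662482995), np.float64(0.07500234973161238))
ink [0.63523157 0.13528006 0.        ] (np.float64(-0.00952307551307566), np.float64(0.14941053344770666))
stamp [ 0.66794457 -0.19222407  0.        ] (np.float64(-0.04360582565350775), np.float64(-0.1779538894201888))
mug [0.47606739 0.23017327 0.        ] (np.float64(-0.14625090763549886), np.float64(0.2744843451332071))
```

```bash
cat > go.py <<'E'
from h import *
from scipy.spatial.transform import Rotation as Ro
dk=np.array([.6747,-.0091,.2033])
def sh(dx,dy,z):
    "shares to reach dock-frame x,y, height z with tool x along -dock x"
    s=r.observe();R=Ro.from_quat(s['tool_rot']).as_matrix();c,k=np.cos(dk[2]),np.sin(dk[2])
    w=np.r_[dk[0]+c*dx-k*dy,dk[1]+k*dx+c*dy,z]
    l=R.T@np.array([-c,-k,0])
    print('share',(R.T@(w-s['position'])/.75).round(4),'turn',round(np.arctan2(l[1],l[0])/2/np.pi,4))
def st():
    s=r.observe();c,k=np.cos(dk[2]),np.sin(dk[2]);d=np.array(s['position'])-[*dk[:2],0]
    print('dock',(c*d[0]+k*d[1]).round(4),(-k*d[0]+c*d[1]).round(4),d[2].round(4),'F',np.round(s['force'],1),s['time'])
E
python3 - <<'E'
from go import *
st();sh(-.27,0,.222)
s=r.observe();T=np.array(imaging.get_calibration('wrist')['world_to_cam']);o=-T[:3,:3].T@T[:3,3]
print(Ro.from_quat(s['tool_rot']).as_matrix().T@(o-s['position']))
E
```

```text
dock -0.4963 -0.4578 0.2216 F [ 0.3  0.4 -0.3] 0.1
share [-4.502e-01  5.108e-01  4.000e-04] turn 0.0419
[ 0.07469409 -0.00069526 -0.16351426]
```

Call:
{"op": "move_arm", "data": {"moves": [[[-0.45,0.511,0],0.042,87],[[-0.45,0.511,0],0.042,87],[[-0.45,0.511,0],0.042,87],[[-0.45,0.511,0],0.042,87],[[-0.45,0.511,0],0.042,87],[[-0.45,0.511,0],0.042,87],[[-0.45,0.511,0],0.042,87],[[-0.45,0.511,0],0.042,87],[[-0.45,0.511,0],0.042,87],[[-0.45,0.511,0],0.042,87],[[-0.45,0.511,0],0.042,87],[[-0.45,0.511,0],0.042,87]]}}

```text
time: 1.6
position: [0.4098, -0.0652, 0.2224]
tool_rot: [-0.1, 0.995, -0.0, -0.0]
force: [0.4, 0.3, 0.0]
grip_width: 0.0871
```

Run:
```python
from go import *
st();sh(-.27,0,.016)
```

```text
dock -0.2707 -0.0015 0.2224 F [0.4 0.3 0. ] 1.6
share [-0.0011  0.002   0.2752] turn -0.0005
```

Call:
{"op": "move_arm", "data": {"moves": [[[0,0.002,0.08],0,87],[[0,0.002,0.14],0,87],[[0,0.002,0.2],0,87],[[0,0.002,0.24],0,87],[[0,0.002,0.265],0,87],[[0,0.002,0.275],0,87],[[0,0.002,0.275],0,87],[[0,0.002,0.275],0,87]]}}

```text
time: 2.6
position: [0.4106, -0.0626, 0.0171]
tool_rot: [-0.101, 0.995, 0.0, 0.001]
force: [-0.1, 0.5, -0.3]
grip_width: 0.0867
```

Run:
```python
from go import *
st();snap('side','d2.png');snap('scene','s2.png')
im=cv2.imread('pics/d2.png')[60:300,200:520];a=cv2.resize(im,None,fx=2.5,fy=2.5,interpolation=3);cv2.imwrite('pics/d2c.png',a)
```

```text
dock -0.2695 0.0009 0.0171 F [-0.1  0.5 -0.3] 2.6
```

View pics/d2c.png

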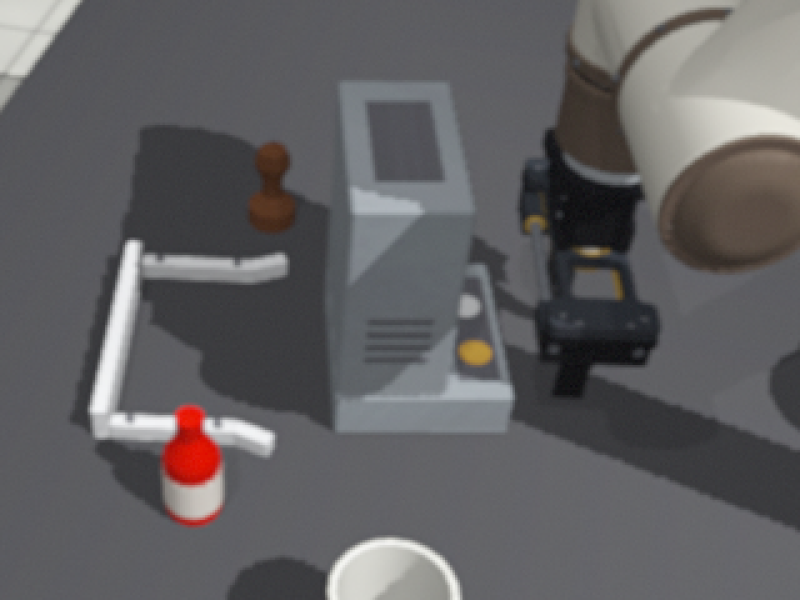

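The fingers (570,390) stand low in front of the tray, clear of the housing. I'll start the push.

Call:
{"op": "move_arm", "data": {"moves": [[[-0.015,0,0],0,87],[[-0.03,0,0],0,87],[[-0.038,0,0],0,87],[[-0.046,0,0],0,87],[[-0.054,0,0],0,87],[[-0.062,0,0],0,87],[[-0.07,0,0],0,87],[[-0.078,0,0],0,87],[[-0.086,0,0],0,87],[[-0.094,0,0],0,87],[[-0.102,0,0],0,87],[[-0.11,0,0],0,87],[[-0.118,0,0],0,87],[[-0.126,0,0],0,87],[[-0.134,0,0],0,87]]}}

```text
time: 4.58
position: [0.5008, -0.0441, 0.0149]
tool_rot: [-0.1, 0.995, -0.001, -0.008]
force: [-10.7, -1.9, 8.4]
grip_width: 0.0867
```

Run:
```python
from go import *
st();sh(-.0745,0,.016);snap('side','d3.png')
im=cv2.imread('pics/d3.png')[60:300,200:520];a=cv2.resize(im,None,fx=2.5,fy=2.5,interpolation=3);cv2.imwrite('pics/d3c.png',a)
```

```text
dock -0.1774 0.0008 0.0149 F [-10.7  -1.9   8.4] 4.575
share [-0.1371 -0.0007 -0.0037] turn -0.0005
```

View pics/d3c.png

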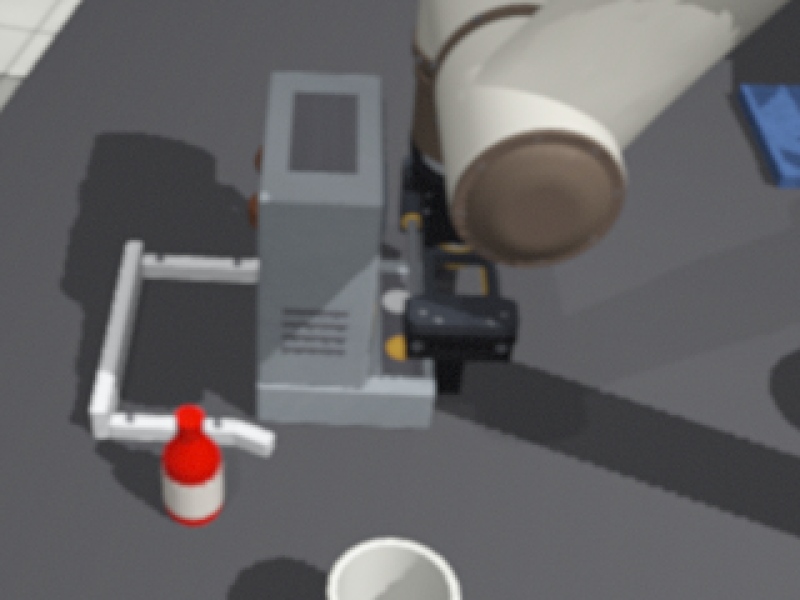

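The changer is now square at the mouth, with its near back corner at (258,410) inside the lead-in, and upright. I'll continue.

Call:
{"op": "move_arm", "data": {"moves": [[[-0.008,0,-0.001],0,87],[[-0.016,0,-0.002],0,87],[[-0.024,0,-0.002],0,87],[[-0.032,0,-0.002],0,87],[[-0.04,0,-0.002],0,87],[[-0.048,0,-0.002],0,87],[[-0.056,0,-0.002],0,87],[[-0.064,0,-0.002],0,87],[[-0.072,0,-0.002],0,87],[[-0.08,0,-0.002],0,87],[[-0.088,0,-0.002],0,87],[[-0.096,0,-0.002],0,87],[[-0.104,0,-0.002],0,87],[[-0.112,0,-0.002],0,87],[[-0.12,0,-0.002],0,87]]}}

```text
time: 6.5
position: [0.5914, -0.0252, 0.0152]
tool_rot: [-0.1, 0.995, -0.0, -0.006]
force: [-4.8, -1.3, -2.4]
grip_width: 0.0868
```

Run:
```python
from go import *
st()
```

```text
dock -0.0848 0.0011 0.0152 F [-4.8 -1.3 -2.4] 6.5
```

Call:
{"op": "move_arm", "data": {"moves": [[[-0.004,0,0],0,87],[[-0.008,0,0],0,87],[[-0.012,0,0],0,87],[[-0.016,0,0],0,87],[[-0.018,0,0],0,87],[[-0.018,0,0],0,87]]}}

```text
time: 7.25
position: [0.6044, -0.0224, 0.0152]
tool_rot: [-0.1, 0.995, -0.0, -0.006]
force: [-8.1, -0.7, -2.6]
grip_width: 0.0871
```

Run:
```python
from go import *
st()
```

```text
dock -0.0715 0.0012 0.0152 F [-8.1 -0.7 -2.6] 7.25
```

Call:
{"op": "move_arm", "data": {"moves": [[[-0.004,0,0],0,87],[[-0.008,0,0],0,87],[[-0.008,0,0],0,87]]}}

```text
time: 7.62
position: [0.6043, -0.0223, 0.0151]
tool_rot: [-0.1, 0.995, -0.0, -0.013]
force: [-17.8, -0.9, 7.1]
grip_width: 0.0872
```

Run:
```python
from go import *
st()
```

```text
dock -0.0716 0.0013 0.0151 F [-17.8  -0.9   7.1] 7.625
```

The motion has stalled and the force is rising, so it's at the back stop. I'll press a little more to square it, then back off and retreat.

Call:
{"op": "move_arm", "data": {"moves": [[[-0.005,0,0],0,87],[[-0.008,0,0],0,87],[[-0.008,0,0],0,87]]}}

```text
time: 8.0
position: [0.6042, -0.0223, 0.0151]
tool_rot: [-0.099, 0.995, -0.001, -0.019]
force: [-29.3, -0.7, 17.8]
grip_width: 0.0871
```

Run:
```python
from go import *
st()
```

```text
dock -0.0717 0.0013 0.0151 F [-29.3  -0.7  17.8] 8.0
```

Call:
{"op": "move_arm", "data": {"moves": [[[0.01,0,0],0,87],[[0.02,0,0],0,87],[[0.035,0,0],0,87],[[0.06,0,0],0,87],[[0.1,0,0],0,87],[[0.16,0,0],0,87],[[0.2,0,0],0,87],[[0.2,0,0],0,87]]}}

```text
time: 9.0
position: [0.4734, -0.0495, 0.0185]
tool_rot: [-0.101, 0.995, 0.0, 0.001]
force: [0.9, 0.1, 0.7]
grip_width: 0.0873
```

Run:
```python
from go import *
st();snap('side','d4.png');snap('scene','s4.png')
a=cv2.imread('pics/d4.png')[80:280,200:400];b=cv2.imread('pics/s4.png')[120:320,270:470]
cv2.imwrite('pics/c4.png',cv2.hconcat([cv2.resize(x,(400,400),interpolation=2) for x in(a,b)]))
```

```text
dock -0.2053 0.0011 0.0185 F [0.9 0.1 0.7] 9.0
```

View pics/c4.png

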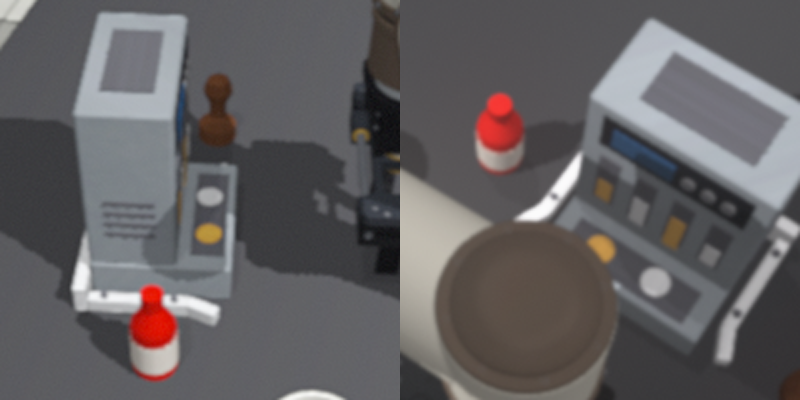

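The changer sits in the frame with its back against the stop and no visible gap. The bystanders haven't moved. I'll run a numeric check with the same fit.

Run:
```python
from fit import *
S=lambda u,v:('scene',(270+u/2,120+v/2)); D=lambda u,v:('side',(200+u/2,80+v/2))
ch=fit([(S(253,20),.21,.065,.075),(S(190,97),.21,-.015,.075),(S(374,211),.21,-.015,-.075),(S(290,350),.04,-.065,-.075),
(D(97,15),.21,.065,-.075),(D(187,17),.21,-.015,-.075),(D(178,117),.21,-.015,.075),(D(78,112),.21,.065,.075),(D(230,268),.04,-.065,.075),(D(237,167),.04,-.065,-.075)],[.67,0,.2])
d=ch-np.array([.6747,-.0091,.2033]);c,k=np.cos(.2033),np.sin(.2033);print(c*d[0]+k*d[1],-k*d[0]+c*d[1],d[2])
```

```text
[[-0.5, -6.5], [2.0, -3.9], [-0.5, 2.1], [-4.5, -1.4], [1.1, 8.1], [1.4, 5.2], [-2.0, -0.7], [-2.9, -1.4], [2.9, -2.6], [1.9, 5.0]]
0.0011585452908133718 0.002267203600841208 -0.002509659851382018
```

Call:
{"op": "move_arm", "data": {"moves": [[[0.02,0,-0.08],0,87],[[0.02,0,-0.16],0,87],[[0.02,0,-0.24],0,87],[[0.02,0,-0.28],0,87],[[0.02,0,-0.28],0,87],[[0.02,0,-0.28],0,87]]}}

```text
time: 9.85
position: [0.46, -0.052, 0.2272]
tool_rot: [-0.101, 0.995, 0.0, -0.0]
force: [-0.2, -0.3, -1.0]
grip_width: 0.087
```

```bash
python3 -c "
from h import *
print(finish_job())"
```

```text
the job is handed in; nothing more can be done
None
```

I slid the coin changer into the dock until it stopped against the back stop, then backed off, raised the arm clear and handed the job in. I pushed it with both open fingers, about 15 mm above the counter on the tray face.

- **Seating:** the fingers stopped advancing while the push force rose to about 29 N, which says the changer was against the stop.
- **Final pose:** a fit to the last pictures puts the changer about 1 mm from home, 2 mm off axis and 0.003 rad from square. Individual points in that fit were off by up to 8 mm. The fingers stopped 3 mm beyond the point I had estimated for home; I put that down to error in locating the dock.
- **Clearances:** the changer looked upright, and the ink bottle and the stamp looked unmoved. The mug was mostly outside the last crop, but the arm stayed well away from it. After the retreat the force read about 1 N, so the robot was touching nothing.
- **Time:** the arm's clock read about 10 s of the 54 s allowed.

No check failed.

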